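# Rehang the lift-off door of the curing station

## Task

Take the amber door out of the wooden clamp, hang it on the two hinge pins at the front of the black curing station by lowering both its knuckles gently over both pins until they are fully down, then swing it shut against its stop and let go. The pins are thin: feel for them with light pressure and never force the door down or let it fall hard onto the station. Leave the red bin, the glass bottle and the clear cover where they stand.

Things in the scene. Friction and masses are not known exactly. Their poses are not given: they have to be found in the camera images.
- station: Black curing station, a fixed box 200 mm deep (x) by 190 wide (y) by 135 high. Origin: centre of its underside, on the counter; +x points to its back, +y to its left, +z up. Its open front is the face at x = -100 mm. The shut door stands parallel to this face, reaching from the hinge towards -y; opened a quarter turn it points from the hinge to -x. No latch, light greased hinge: the door stays put.
- pin_foot (a point): Nominal foot of the lower hinge pin (station frame x -114, y 80, z 30 mm), station's axes. Each pin is brass, upright, 8 mm thick, 22 mm long, flat-ended, on a bracket of radius 8 mm. CAUTION: both pins sit on a hinge plate screwed on through slots, so they really stand up to 7 mm to either side of this point along the station's y; this reading does not show it. x and z are true.
- door_centre (a point): Loose amber door, 0.16 to 0.24 kg: flat panel 130 mm wide (its x), 8 mm thick (its y), 140 mm high (its z, up); this point is its middle. At the start it stands upright on the counter, loose in the clamp's gap; its top edge is plain and free to pinch. Two ring knuckles beyond its +x edge, axis 75 mm from this point: hole 10 mm, outside 24 mm, height 16 mm, undersides 50 mm below and 34 mm above it.
- knuckle_foot (a point): Point on the axis of the door's knuckles at the underside of the lower one: 75 mm along the door's +x and 50 mm below door_centre, with the door's axes. When the door is hung fully down this point lies at the real lower pin's foot, knuckles resting on the brackets, the door's lower edge 10 mm above the counter.
- clamp: Wooden clamp used as a stand, fixed: two jaws along its x (from -95 to 55 mm), each 32 mm thick, 42 mm high, with an 11 mm gap between them in which the door stands; screw handles reach 120 mm out sideways (25 mm thick, centred 22 mm up). Origin: on the counter in the gap, under the door's middle. Its +x is the door's +x at the start.
- bin: Bystander: loose red open plastic bin, 100 x 150 x 55 mm high, origin at the centre of its underside.
- bottle: Bystander: loose empty glass bottle with black twist cap, 62 mm diameter, 176 mm high, origin at the centre of its underside.
- cover: Bystander: loose clear acrylic turntable cover, 124 mm diameter, 105 mm high with its knob, origin at the centre of its underside.
- stop (a point): Middle of the face of the rubber door stop, a strip 12 mm wide and 100 mm high that stands 9 mm proud of the station's front, with the station's axes. The shut door's inner side rests against it; the mid-plane of the shut door is then about 5 mm in front of this point.
- upper_pin_foot (a point): Nominal foot of the upper pin, 84 mm straight above pin_foot, a like pin shifted along the station's y by the same unknown amount. Its bracket is a round disc of radius 8 mm, 6 mm thick, under this foot, joined to the station behind. The door's lower knuckle has to come in below this bracket from the front or side, above the lower pin, before the door is lowered.
Mind the look-alikes: they are no part of the job. Of the things that look like the part that bears door_centre, take the one that is farthest to the robot's left at the start.

How it is judged:
By the outcome, as a careful person would: the job done as asked, in the order asked, and still so for the second after the job is handed in, with the robot touching nothing.
It also fails if it takes over 72 s, if anything falls off the work surface, if the arm or the gripper's body presses on something with over 40 N, if the wrist force passes 120 N, or if a joint passes its speed limit or range.

## Robot

A 6-joint arm with a two-finger parallel gripper is mounted at the origin on the work surface. World frame = base frame: x ahead of the robot, y to its left, z up, the work surface at z = 0. Lengths are in m, angles in rad, forces in N, time in s.
With the tool pointing down it reaches from about 0.25 to 0.775 m from the base axis. Payload 4 kg.
Tool frame: the origin (TCP) lies at the centre of the arm's flange, where the gripper is bolted on; the fingertips stand 199 mm ahead of it and the grasp point (between the pads) lies 180 mm ahead of it (robot.tcp_to_tips is the z of the fingertips in the tool frame, in m); z points along the fingers, y is the line along which they close (so a half turn about z gives the same grasp; the last joint's range is limited). The gripper opens to 94 mm and grips with 3 to 60 N. Pads are 16 mm wide; open, the fingers measure 119 mm over their backs; the gripper's body (75 mm by 177 mm) begins 78 mm behind the grasp point.
Start: joints at [-0.103, 0.087, 1.371, -0, 1.684, -0.103], TCP at [0.55, -0, 0.405] pointing down, gripper open.
Joint ranges: [-3.1, 3.1], [-0.76, 2.03], [0.27, 2.55], [-1.08, 4.22], [0.17, 2.65], [-2.57, 2.57]. Speed limits (rad/s): [2.79, 2.79, 3.14, 3.14, 3.14, 3.14].

## Interface

Orientations are given as [roll, pitch, yaw] about the fixed x, y, z axes, in that order (R = Rz(yaw) Ry(pitch) Rx(roll)).
In Python, from bench import robot gives the robot as it stands.
- The arm moves only by the tool play_rows, never from a script. Its arguments are lists of equal length, an entry for each row: "translation": the shift along the tool's x, y, z scaled (see below), a list of three; "twist": the turn, a rotation vector about the tool's x, y, z scaled (see below), a list of three; "gripper": the opening, from -1 (shut) to 1 (fully open). A call has 1 to 8 rows; each row shifts and turns the commanded pose from where the row before left it, along the tool's axes as they then stand; what a row does not reach is not made up. The controller multiplies each number of a shift by 0.04 m and each number of a turn by 0.1 rad. A row lasts 1/10 s, in which the tool goes at most 50 mm and 8.59 degrees, less where a joint would pass 70% of its speed; a pose out of reach is approached as far as the arm can. A call with a number of a shift or a turn outside -1 to 1 is refused whole. A call with a gripper value outside its range is refused whole. The fingers move at their own pace and stop on an object; the grip force is fixed at half the most. Time passes only in rows, so rows that do not move let the fingers close. It gives the time, the measured TCP pose, the force, the opening and the grip force at its end, in the units of the state.
- robot.get_obs(): the state, without advancing time (a new reading comes with each control period).
- robot.snapshot(name): name is "scene" or "side" or "wrist"; returns the picture (480x640x3 uint8, red, green, blue); there is no depth.
- robot.camera_model(name): a dict with "camera_matrix" (3x3 intrinsics, pixels), "rvec" (rotation vector, rad) and "tvec" (3), from world to camera coordinates, as OpenCV has them. Camera axes: x right, y down, z forward; pixel columns grow to the right and rows downward; lengths in m; the calibration is good to about 2 mm. The wrist camera is an equidistant fisheye: a pixel r from the principal point sees the ray r / f radians off the axis. A picture is of the moment at which its call begins: read the wrist's pose just before it. camera_model takes no time and is no camera call; for the wrist camera it gives the pose at the moment of the call.
- robot.close_job(): hands the job in; it is judged then, once.
Trained networks look in the newest picture that a camera, given by its name, has taken for a name from the list of things; names that differ only in an ending like _2 or _b are one class to them, and where a whole thing is asked for, a point or a joint stands for the part that bears it (a point fixed in the world has none). Each returns a list of dicts, best first, with "score" (0 to 1); they miss things now and then, are a little off and sometimes report something else, mostly with a low value. They report only what shows in the picture. A call takes as long as a camera call. They do not tell look-alikes from the thing itself.
- robot.recognise(name, camera): "centre" ([x, y, z] in m, in world coordinates, good to about 4 mm: the middle of the surface that is visible of it).
- robot.spot_point(name, camera): "centre" ([x, y, z] in m, in world coordinates, good to about 4 mm: a listed point, or the origin of a listed thing).
The state is a dict: "time": time; "joint_positions": joint angles; "qvel": joint speeds; "joint_torque": joint torques, N m; "tool_pos": TCP position; "ee_rot": TCP orientation; "wrist_force": force on the tool from outside, world axes, zero at the start; "wrist_torque": the same for the moment, N m; "width": finger opening in m; "finger_force": force on a finger pad.
Only numpy, scipy, OpenCV 4.12 (cv2) and the standard library are available. Lean on these libraries where they do the work, as an engineer would, in place of code of your own. Each camera call takes 0.05 s, during which the arm holds its last target. There are 200 camera calls.

## Working session

There is one attempt and no reset: what is moved stays moved. The work goes in short steps, Python scripts to look and compute and a tool call to move; the robot and the scene stay as the last step left them, time stands still between calls to the robot, and variables do not carry over. Pictures are saved under pics/ and viewed, at most 10 in all, crops included, and the job is handed in when it is done.

Besides the shell and the picture viewer there is one more tool, called after "Request:" in YAML: its name, and indented under it one key for each argument. play_rows: Moves the arm, as the interface text tells. Its arguments: {"type":"object","properties":{"translation":{"type":"array","items":{"type":"array","items":{"type":"number","minimum":-1,"maximum":1}}},"twist":{"type":"array","items":{"type":"array","items":{"type":"number","minimum":-1,"maximum":1}}},"gripper":{"type":"array","items":{"type":"number"}}},"required":["translation","twist","gripper"]}

```bash
mkdir -p pics; ls; python3 - <<'E'
from bench import robot
import cv2
o=robot.get_obs(); print(o['time'],o['tool_pos'],o['ee_rot'],o['width'])
for c in ('scene','side'):
    im=robot.snapshot(c); cv2.imwrite(f'pics/{c}0.png',im[:,:,::-1])
    m=robot.camera_model(c); print(c,m)
    for n in ('station','pin_foot','door_centre','knuckle_foot','clamp','bin','bottle','cover','stop','upper_pin_foot'):
        print(n,[(d['score'],[round(float(v),4) for v in d['centre']]) for d in robot.spot_point(n,c)][:4])
E
```

```text
pics
0.0 [5.49895404e-01 1.87278437e-05 4.03516862e-01] [-3.13941017e+00 -2.27454437e-04  1.57080567e+00] 0.09367888616308567
scene {'camera_matrix': array([[593.77447408,   0.        , 320.59884459],
       [  0.        , 593.77447408, 244.32380822],
       [  0.        ,   0.        ,   1.        ]]), 'rvec': array([ 1.42227395,  2.23248246, -0.8476128 ]), 'tvec': array([ 0.20998671, -0.28379335,  1.63723948])}
station [(0.71, [0.7083, 0.0611, 0.0046])]
pin_foot [(0.94, [0.5767, 0.1157, 0.0306])]
door_centre [(0.95, [0.4158, -0.4256, 0.0702]), (0.88, [0.6971, -0.3806, 0.0698]), (0.87, [0.4889, -0.2187, 0.0742]), (0.73, [0.2588, -0.3072, 0.0696])]
knuckle_foot [(0.96, [0.3424, -0.4198, 0.0174]), (0.85, [0.5695, -0.2317, 0.0211]), (0.77, [0.6443, -0.3258, 0.0167]), (0.7, [0.7554, -0.1982, 0.0035])]
clamp [(0.81, [0.4935, -0.2111, -0.0004])]
bin [(0.93, [0.4369, 0.375, -0.0012])]
bottle [(0.88, [0.6305, 0.4424, 0.0031]), (0.51, [0.5707, -0.2302, 0.0225])]
cover [(0.86, [0.7552, -0.1975, 0.0022]), (0.66, [0.4909, -0.2146, 0.0735])]
stop []
upper_pin_foot [(0.68, [0.5816, 0.1188, 0.1097
[... 306 characters left out ...]
65958 ,  0.94914992])}
station [(0.84, [0.7081, 0.0676, 0.0011]), (0.48, [0.7537, -0.1988, -0.0001])]
pin_foot [(0.69, [0.5761, 0.1172, 0.03])]
door_centre [(0.89, [0.699, -0.3822, 0.0706]), (0.86, [0.4107, -0.4207, 0.0702]), (0.75, [0.4961, -0.2135, 0.0701]), (0.71, [0.2601, -0.3059, 0.0699])]
knuckle_foot [(0.77, [0.6448, -0.332, 0.0172]), (0.73, [0.1895, -0.3393, 0.0224]), (0.66, [0.5674, -0.2326, 0.0195]), (0.6, [0.3395, -0.4121, 0.0195])]
clamp [(0.62, [0.4961, -0.2168, 0.001])]
bin [(0.91, [0.4334, 0.3771, -0.0011])]
bottle [(0.8, [0.6254, 0.4402, -0.0046])]
cover [(0.57, [0.5804, 0.119, 0.116])]
stop [(0.98, [0.6092, -0.0143, 0.0794])]
upper_pin_foot [(0.91, [0.5789, 0.1196, 0.1158])]
```

View pics/scene0.png

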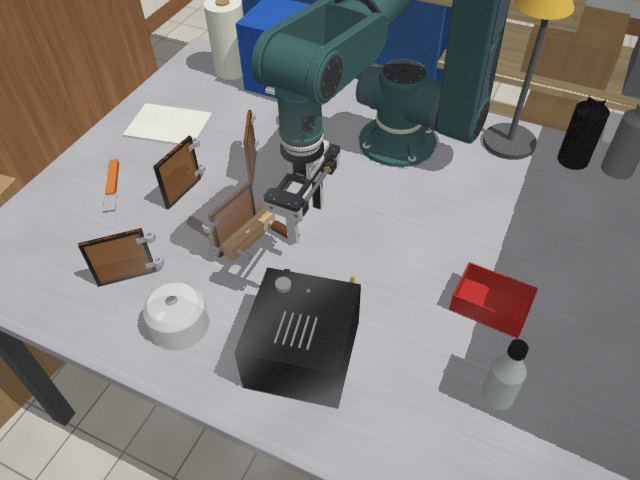

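View pics/side0.png

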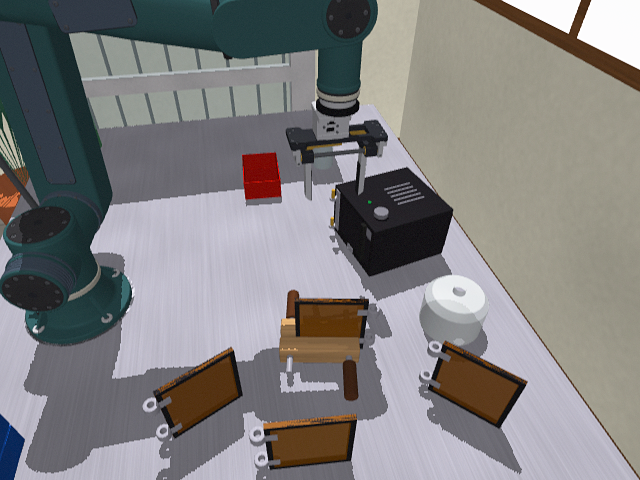

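The scene view shows the station at about (300,330), its brass pins at (352,278), and the clamped door at (235,220). The side view shows the clamped door at (330,318), leftmost of the four, and the pins at about (333,195/222).

```bash
python3 - <<'E'
from bench import robot
import cv2
im=robot.snapshot('wrist'); cv2.imwrite('pics/w0.png',im[:,:,::-1])
m=robot.camera_model('wrist'); print(m)
for n in ('station','pin_foot','door_centre','knuckle_foot','clamp','stop','upper_pin_foot'):
    print(n,[(d['score'],[round(float(v),4) for v in d['centre']]) for d in robot.spot_point(n,'wrist')][:4])
E
```

```text
{'camera_matrix': array([[371.64829954,   0.        , 322.37385416],
       [  0.        , 371.64829954, 237.03328487],
       [  0.        ,   0.        ,   1.        ]]), 'rvec': array([-2.89896320e+00,  1.63098264e-03, -2.00163361e-04]), 'tvec': array([-0.54885801, -0.02583601,  0.39049313])}
station [(0.76, [0.7138, 0.0603, -0.0001])]
pin_foot []
door_centre [(0.93, [0.4938, -0.2145, 0.0667])]
knuckle_foot [(0.85, [0.5654, -0.2326, 0.0171])]
clamp [(0.88, [0.4956, -0.2176, 0.0005])]
stop [(0.61, [0.6113, -0.0177, 0.0771])]
upper_pin_foot [(0.56, [0.5825, 0.1191, 0.114])]
```

View pics/w0.png

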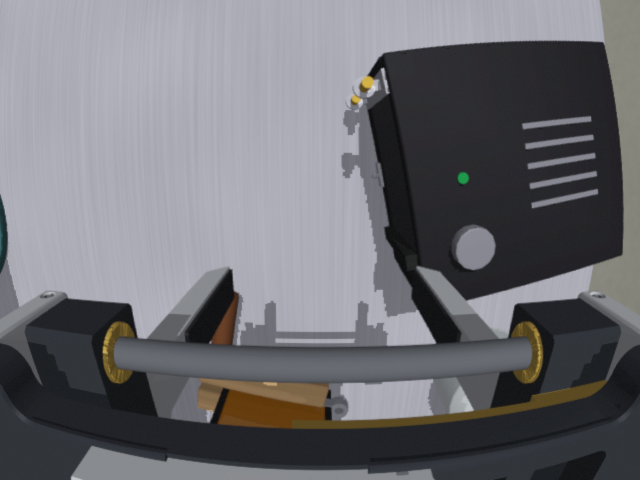

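The wrist view shows the brass pins at (367,83) for the upper and (355,100) for the lower. The camera sits on the tool +x side, so gripping with tool x along door +x will keep the knuckles and pins in sight.

```bash
cat > h.py <<'E'
import numpy as np, cv2
from bench import robot
def ray(m,px):
    K=m['camera_matrix']; v=(np.array(px,float)-K[:2,2])/K[0,0]; t=np.hypot(*v)
    d=np.r_[v/t*np.sin(t),np.cos(t)] if t>0 else np.array([0,0,1.])
    R=cv2.Rodrigues(np.array(m['rvec']))[0]; return -R.T@np.array(m['tvec']),R.T@d
def atz(m,px,z):
    c,d=ray(m,px); return c+d*(z-c[2])/d[2]
def proj(m,P):
    R=cv2.Rodrigues(np.array(m['rvec']))[0]; p=R@np.array(P,float)+m['tvec']; r=np.hypot(p[0],p[1]); t=np.arctan2(r,p[2])
    K=m['camera_matrix']; return K[:2,2]+K[0,0]*t*p[:2]/r
def brass(rgb,box):
    x0,y0,x1,y1=box; h=cv2.cvtColor(rgb[y0:y1,x0:x1],cv2.COLOR_RGB2HSV)
    k=cv2.inRange(h,(15,130,120),(32,255,255)); n,l,s,c=cv2.connectedComponentsWithStats(k)
    return [(int(s[i,4]),(s[i,:4]+[x0,y0,0,0]).tolist(),(c[i]+[x0,y0]).round(2).tolist()) for i in range(1,n) if s[i,4]>5]
E
python3 - <<'E'
from h import *
im=cv2.imread('pics/w0.png')[:,:,::-1].copy(); m=robot.camera_model('wrist')
print(brass(im,(320,50,400,130)))
cv2.imwrite('pics/w0c.png',cv2.resize(im[60:290,330:630,::-1],None,fx=2.6,fy=2.6,interpolation=cv2.INTER_CUBIC))
print(ray(m,(322,237)))
E
```

```text
[(106, [362, 76, 11, 13], [367.14, 81.96]), (41, [352, 96, 8, 7], [355.2, 98.98])]
(array([0.54882889, 0.0681395 , 0.38540888]), array([-0.00100994, -0.24016658, -0.97073116]))
```

View pics/w0c.png

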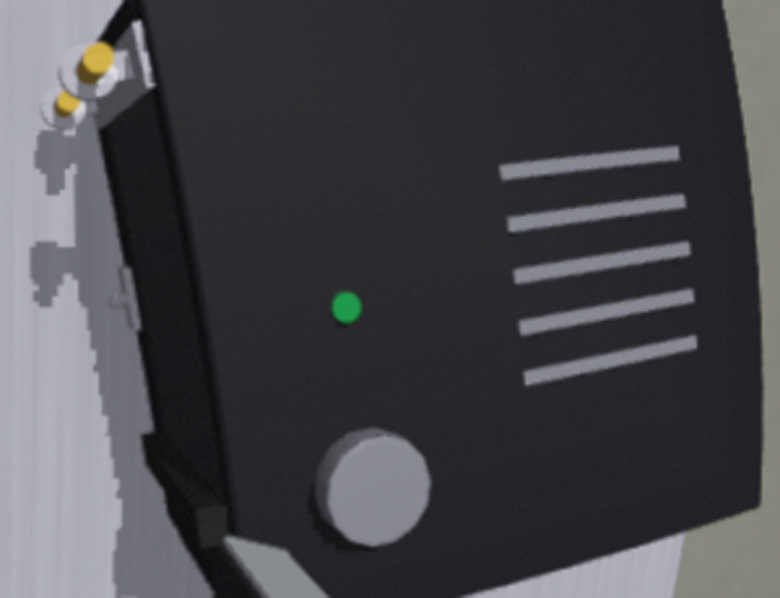

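Request:
play_rows:
  translation:
    - [-0.9,-0.2,0]
    - [-0.9,-0.2,0]
    - [-0.9,-0.2,0]
    - [-0.9,-0.2,0]
    - [-0.9,-0.3,0]
    - [-0.88,-0.3,0]
    - [0,0,0]
    - [0,0,0]
  twist:
    - [0,0,0]
    - [0,0,0]
    - [0,0,0]
    - [0,0,0]
    - [0,0,0]
    - [0,0,0]
    - [0,0,1]
    - [0,0,1]
  gripper: [1,1,1,1,1,1,1,1]

```text
time: 2.3
tool_pos: [0.4935, -0.2166, 0.4046]
ee_rot: [3.142, -0.0, 1.364]
wrist_force: [-0.4, -0.0, 0.8]
width: 0.0938
finger_force: 0.0
```

Request:
play_rows:
  translation:
    - [0,0,0]
    - [0,0,0]
    - [0,0,0]
    - [0,0,0]
    - [0,0,0]
    - [0,0,0]
    - [0,0,0]
    - [0,0,0]
  twist:
    - [0,0,1]
    - [0,0,1]
    - [0,0,1]
    - [0,0,1]
    - [0,0,1]
    - [0,0,1]
    - [0,0,1]
    - [0,0,1]
  gripper: [1,1,1,1,1,1,1,1]

```text
time: 3.1
tool_pos: [0.494, -0.2152, 0.4047]
ee_rot: [3.142, -0.0, 0.567]
wrist_force: [0.1, -0.3, 0.3]
width: 0.0946
finger_force: 0.0
```

Request:
play_rows:
  translation:
    - [0,0,0]
    - [0,0,0]
    - [0,0,0]
    - [0,0,0]
    - [0,0,0]
    - [0,0,0]
    - [0,0,0]
    - [0,0,0]
  twist:
    - [0,0,1]
    - [0,0,1]
    - [0,0,1]
    - [0,0,1]
    - [0,0,1]
    - [0,0,1]
    - [0,0,1]
    - [0,0,1]
  gripper: [1,1,1,1,1,1,1,1]

```text
time: 3.9
tool_pos: [0.494, -0.2152, 0.4047]
ee_rot: [-3.142, -0.0, -0.233]
wrist_force: [-0.0, -0.0, -0.0]
width: 0.0943
finger_force: 0.0
```

The crop shows the two pins and the station's front top edge, running from about (382,60) to (419,264) in the full picture.

```bash
python3 - <<'E'
from h import *
m0=dict(camera_matrix=np.array([[371.64829954,0,322.37385416],[0,371.64829954,237.03328487],[0,0,1]]),rvec=[-2.89896320e+00,1.63098264e-03,-2.00163361e-04],tvec=[-0.54885801,-0.02583601,0.39049313])
print('upper pin',[atz(m0,(367.1,82),z) for z in (.125,.13,.136)])
print('lower pin',[atz(m0,(355.2,99),z) for z in (.041,.046,.052)])
def C(u,v): return (330+u/2.6,60+v/2.6)
for a,b in (((135,0),(232,530)),((500,172),(680,153)),((525,378),(696,342)),((507,226),(686,200))):
    A,B=atz(m0,C(*a),.135),atz(m0,C(*b),.135); d=B-A; print(A,B,np.degrees(np.arctan2(d[1],d[0])))
im=robot.snapshot('wrist'); m=robot.camera_model('wrist'); cv2.imwrite('pics/w1.png',im[:,:,::-1])
for n in ('door_centre','knuckle_foot','clamp'):
    print(n,[(d['score'],[round(float(v),4) for v in d['centre']]) for d in robot.spot_point(n,'wrist')][:3])
np.savez('m1.npz',**m)
E
```

```text
upper pin [array([0.58000545, 0.1145467 , 0.125     ]), array([0.57940683, 0.11365567, 0.13      ]), array([0.5786885 , 0.11258642, 0.136     ])]
lower pin [array([0.57902167, 0.11303754, 0.041     ]), array([0.57858334, 0.11238573, 0.046     ]), array([0.57805734, 0.11160356, 0.052     ])]
[0.58900681 0.12875463 0.135     ] [ 0.61901514 -0.01394234  0.135     ] -78.12408106266602
[0.69589105 0.08995755 0.135     ] [0.766005   0.10409832 0.135     ] 11.402602786486662
[0.70867392 0.03084208 0.135     ] [0.77781917 0.04486985 0.135     ] 11.468179247206246
[0.69880433 0.07466169 0.135     ] [0.76911448 0.08955688 0.135     ] 11.961249975751397
door_centre [(0.95, [0.2588, -0.3081, 0.0691]), (0.65, [0.4158, -0.4226, 0.0712])]
knuckle_foot [(0.87, [0.1902, -0.3386, 0.0186]), (0.74, [0.341, -0.4175, 0.0206]), (0.74, [0.6432, -0.3327, 0.0234])]
clamp []
```

View pics/w1.png

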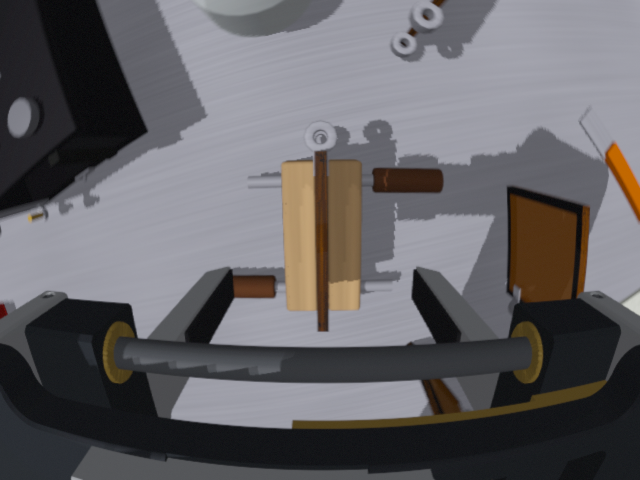

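The door is seen edge-on, running from (320,150) to (322,330), with the knuckle at (320,137), so the yaw and centring look good.

```bash
python3 - <<'E'
from h import *
m=dict(np.load('m1.npz')); im=cv2.imread('pics/w1.png')
h=cv2.cvtColor(im,cv2.COLOR_BGR2GRAY)
for y in (165,200,240,280,320):
    print(y,im[y,308:334].sum(1).tolist())
K=atz(m,(320.5,137),.12); E=atz(m,(322.5,330),.14); d=K-E
print(K,E,np.hypot(*d[:2]),np.arctan2(d[1],d[0]), robot.get_obs()['tool_pos'])
E
```

```text
165 [445, 445, 443, 437, 432, 435, 341, 226, 170, 159, 163, 166, 173, 174, 168, 150, 164, 169, 193, 260, 279, 272, 270, 274, 275, 271]
200 [473, 471, 468, 463, 456, 417, 331, 217, 170, 172, 161, 157, 154, 150, 156, 152, 155, 157, 160, 171, 219, 255, 267, 274, 275, 275]
240 [473, 472, 467, 461, 457, 448, 394, 269, 176, 154, 143, 147, 155, 163, 156, 136, 125, 124, 126, 131, 196, 247, 267, 278, 278, 280]
280 [479, 475, 471, 467, 460, 450, 435, 377, 265, 166, 150, 162, 170, 174, 171, 154, 146, 149, 138, 148, 192, 235, 264, 272, 280, 280]
320 [495, 495, 494, 491, 491, 490, 487, 484, 450, 339, 190, 148, 149, 160, 163, 157, 136, 127, 120, 158, 331, 438, 477, 484, 484, 485]
[ 0.56753155 -0.23309639  0.12      ] [ 0.43227132 -0.20188252  0.14      ] 0.13881511405475686 -0.22679859036090247 [ 0.49398924 -0.21519504  0.40472677]
```

Request:
play_rows:
  translation:
    - [0,0.02,0.5]
    - [0,0,0.5]
    - [0,0,0.5]
    - [0,0,0.4]
    - [0,0,0.3]
    - [0,0,0.17]
    - [0,0,0]
    - [0,0,0]
  twist:
    - [0,0,-0.06]
    - [0,0,0]
    - [0,0,0]
    - [0,0,0]
    - [0,0,0]
    - [0,0,0]
    - [0,0,0]
    - [0,0,0]
  gripper: [1,1,1,1,1,1,0,-0.4]

```text
time: 4.9
tool_pos: [0.494, -0.2161, 0.3106]
ee_rot: [3.141, -0.001, -0.223]
wrist_force: [0.3, 0.8, -0.5]
width: 0.0815
finger_force: 0.0
```

Request:
play_rows:
  translation:
    - [0,0,0]
    - [0,0,0]
    - [0,0,0]
    - [0,0,0]
    - [0,0,0]
    - [0,0,0]
    - [0,0,0]
    - [0,0,0]
  twist:
    - [0,0,0]
    - [0,0,0]
    - [0,0,0]
    - [0,0,0]
    - [0,0,0]
    - [0,0,0]
    - [0,0,0]
    - [0,0,0]
  gripper: [-0.7,-1,-1,-1,-1,-1,-1,-1]

```text
time: 5.7
tool_pos: [0.4938, -0.216, 0.3099]
ee_rot: [-3.142, -0.0, -0.223]
wrist_force: [-0.3, -0.0, 0.2]
width: 0.0175
finger_force: 0.0
```

Request:
play_rows:
  translation:
    - [0,0,0]
    - [0,0,0]
    - [0,0,0]
    - [0,0,0]
    - [0,0,0]
    - [0,0,-0.1]
    - [0,0,-0.3]
    - [0,0,-0.4]
  twist:
    - [0,0,0]
    - [0,0,0]
    - [0,0,0]
    - [0,0,0]
    - [0,0,0]
    - [0,0,0]
    - [0,0,0]
    - [0,0,0]
  gripper: [-1,-1,-1,-1,-1,-1,-1,-1]

```text
time: 6.5
tool_pos: [0.4936, -0.2159, 0.3417]
ee_rot: [-3.141, 0.002, -0.223]
wrist_force: [0.2, 0.4, -1.7]
width: 0.0076
finger_force: 30.0
```

Request:
play_rows:
  translation:
    - [0,0,-0.4]
    - [0,0,-0.3]
    - [0,0,0]
    - [0,0,0]
    - [0,0,0]
  twist:
    - [0,0,0]
    - [0,0,0]
    - [0,0,0]
    - [0,0,0]
    - [0,0,0]
  gripper: [-1,-1,-1,-1,-1]

```text
time: 7.0
tool_pos: [0.4936, -0.2159, 0.3689]
ee_rot: [-3.141, 0.002, -0.223]
wrist_force: [-0.0, -0.8, -1.9]
width: 0.0077
finger_force: 30.0
```

Request:
play_rows:
  translation:
    - [-0.2,-0.5,0]
    - [-0.35,-0.9,0]
    - [-0.35,-0.9,0]
    - [-0.4,-1,0]
    - [-0.4,-1,0]
    - [-0.4,-1,0]
    - [-0.35,-0.9,0]
    - [-0.35,-0.88,0]
  twist:
    - [0,0,0]
    - [0,0,0]
    - [0,0,0]
    - [0,0,0]
    - [0,0,0]
    - [0,0,0]
    - [0,0,0]
    - [0,0,0]
  gripper: [-1,-1,-1,-1,-1,-1,-1,-1]

```text
time: 7.8
tool_pos: [0.4465, 0.0866, 0.3689]
ee_rot: [3.141, 0.001, -0.223]
wrist_force: [0.2, -0.6, -3.0]
width: 0.0077
finger_force: 30.0
```

Request:
play_rows:
  translation:
    - [0,0,0]
    - [0,0,0]
    - [0,0,0]
    - [0,0,0]
    - [0,0,0]
    - [0,0,0]
    - [0,0,0]
    - [0,0,0]
  twist:
    - [0,0,-0.5]
    - [0,0,-0.7]
    - [0,0,-0.8]
    - [0,0,-0.8]
    - [0,0,-0.8]
    - [0,0,-0.68]
    - [0,0,0]
    - [0,0,0]
  gripper: [-1,-1,-1,-1,-1,-1,-1,-1]

```text
time: 8.6
tool_pos: [0.4472, 0.0849, 0.3692]
ee_rot: [-3.141, 0.001, 0.203]
wrist_force: [0.2, -0.4, -1.8]
width: 0.0075
finger_force: 30.0
```

```bash
python3 - <<'E'
from h import *
im=robot.snapshot('wrist'); m=robot.camera_model('wrist'); np.savez('m2.npz',**m)
o=robot.get_obs(); print(o['tool_pos'],o['ee_rot'],o['wrist_force'])
cv2.imwrite('pics/w2.png',im[:,:,::-1])
print(brass(im,(200,20,500,280)))
for n in ('pin_foot','upper_pin_foot','knuckle_foot','door_centre'):
    print(n,[(d['score'],[round(float(v),4) for v in d['centre']]) for d in robot.spot_point(n,'wrist')][:2])
E
```

```text
[0.44718331 0.08497841 0.3693485 ] [-3.14143747e+00  9.76293111e-04  2.03567830e-01] [ 0.32989467  0.20042084 -2.15955825]
[(137, [313, 28, 14, 13], [319.68, 34.39]), (65, [317, 61, 8, 9], [320.55, 65.17])]
pin_foot [(0.88, [0.5783, 0.1203, 0.0303])]
upper_pin_foot [(0.97, [0.581, 0.1183, 0.1136]), (0.38, [0.5194, 0.0993, 0.0774])]
knuckle_foot [(0.78, [0.5208, 0.1019, 0.0796]), (0.44, [0.6293, 0.4445, -0.0011])]
door_centre [(0.51, [0.6081, -0.0156, 0.0736])]
```

View pics/w2.png

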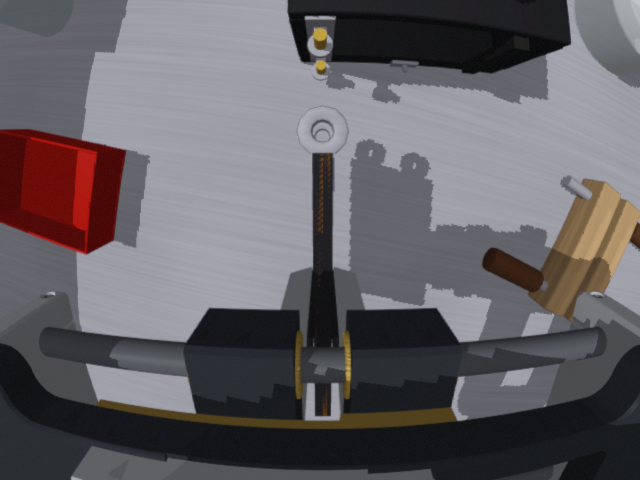

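The wrist view shows the upper knuckle ring at (322,130), ahead of the upper pin at (320,34) and the lower pin at (320,65). The lateral offset is small.

```bash
cat >> h.py <<'E'
def ring(rgb,box):
    x0,y0,x1,y1=box; a=rgb[y0:y1,x0:x1].astype(int); return a
def toolxy(P,o):
    c,s=np.cos(o['ee_rot'][2]),np.sin(o['ee_rot'][2]); d=np.array(P)[:2]-o['tool_pos'][:2]
    return np.round([1e3*(d[0]*c+d[1]*s),1e3*(d[0]*s-d[1]*c)],2)
E
python3 - <<'E'
from h import *
m=dict(np.load('m2.npz')); o=robot.get_obs(); im=cv2.imread('pics/w2.png')
g=cv2.cvtColor(im,cv2.COLOR_BGR2GRAY)
c=cv2.HoughCircles(cv2.resize(g[95:165,285:360],None,fx=4,fy=4,interpolation=cv2.INTER_CUBIC),cv2.HOUGH_GRADIENT,1,10,param1=120,param2=25,minRadius=20,maxRadius=120)
print((c[0,:5]/4+[285,95,0]).round(1))
b=im[:,:,0].astype(int); s=im.max(2).astype(int)-im.min(2)
hsv=cv2.cvtColor(im,cv2.COLOR_BGR2HSV)
for y in range(26,44): print(y,hsv[y,308:332,1].tolist(), hsv[y,316:324,2].tolist())
for z in (.125,.136): print('U',z,toolxy(atz(m,(319.68,34.4),z),o), atz(m,(319.68,34.4),z))
for z in (.041,.052): print('L',z,toolxy(atz(m,(320.55,65.2),z),o), atz(m,(320.55,65.2),z))
for x in c[0,:5]: print('ring',toolxy(atz(m,x[:2]/4+[285,95],.179),o))
print('ring man',toolxy(atz(m,(322.5,130.5),.179),o))
cv2.imwrite('pics/w2c.png',cv2.resize(im[20:165,270:375],None,fx=4,fy=4,interpolation=cv2.INTER_CUBIC))
E
```

```text
[[322.4 132.1   9.8]
 [322.4 136.6   8.1]
 [321.9 129.6  10.1]]
26 [22, 18, 22, 18, 22, 18, 19, 20, 19, 23, 23, 19, 16, 19, 22, 22, 22, 22, 20, 18, 22, 21, 22, 22] [79, 79, 79, 80, 80, 82, 83, 83]
27 [18, 21, 22, 22, 18, 17, 18, 19, 15, 5, 12, 18, 18, 14, 9, 16, 19, 17, 19, 17, 24, 21, 25, 22] [105, 104, 107, 111, 113, 111, 108, 109]
28 [22, 15, 21, 22, 22, 24, 16, 10, 29, 99, 110, 132, 132, 122, 70, 30, 9, 11, 16, 20, 22, 21, 25, 21] [125, 149, 157, 170, 170, 165, 142, 126]
29 [22, 18, 22, 21, 22, 16, 9, 29, 95, 158, 167, 168, 168, 166, 161, 146, 96, 44, 10, 20, 21, 22, 25, 21] [175, 181, 185, 188, 188, 187, 184, 180]
30 [22, 22, 21, 21, 18, 19, 42, 115, 157, 171, 174, 172, 170, 171, 172, 170, 155, 113, 12, 16, 22, 25, 18, 22] [185, 185, 188, 190, 190, 189, 188, 189]
31 [14, 21, 22, 18, 11, 76, 130, 164, 171, 174, 174, 170, 170, 173, 173, 172, 169, 147, 83, 22, 21, 22, 22, 25] [185, 185, 188, 191, 190, 189, 189, 190]
32 [22, 18, 22, 18, 17, 114, 167, 172, 174, 171, 172, 172, 172, 173, 173, 170, 170, 168, 152, 61, 18, 21, 22, 22] [186, 185, 188, 190, 191, 190, 190, 190]
33 [22, 21, 1
[... 1260 characters left out ...]
183, 182, 181, 187, 185, 180, 184, 148, 29, 15, 16, 16, 16, 17] [91, 90, 96, 98, 96, 90, 87, 82]
42 [15, 16, 16, 13, 13, 10, 91, 177, 178, 175, 174, 182, 180, 182, 173, 182, 183, 150, 36, 15, 18, 17, 17, 15] [89, 80, 79, 77, 78, 77, 78, 77]
43 [15, 14, 16, 15, 13, 10, 92, 178, 175, 185, 171, 183, 177, 181, 173, 182, 173, 163, 62, 17, 21, 20, 18, 19] [89, 80, 79, 78, 78, 76, 78, 77]
U 0.125 [137.95  -0.49] [0.58225278 0.11342556 0.125     ]
U 0.136 [134.52  -0.42] [0.57891294 0.11265928 0.136     ]
L 0.041 [136.66  -0.36] [0.5810179  0.11304014 0.041     ]
L 0.052 [134.21  -0.31] [0.57862996 0.1124959  0.052     ]
ring [74.54  1.02]
ring [72.47  1.01]
ring [75.69  0.79]
ring man [75.29  1.08]
```

View pics/w2c.png

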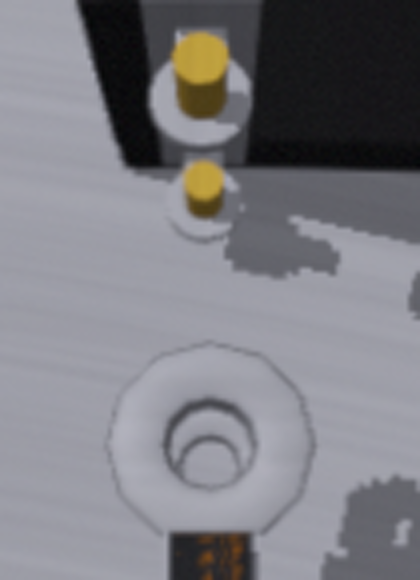

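The crop shows the ring hole centred at about (322.2,130.6), the upper pin top at (319.6,34) and the lower pin top at (320.4,64.5). I'll shift by +59.3 mm along tool x and -1.35 mm along tool y.

Request:
play_rows:
  translation:
    - [0.2,-0.034,0]
    - [0.3,0,0]
    - [0.3,0,0]
    - [0.3,0,0]
    - [0.2,0,0]
    - [0.182,0,0]
    - [0,0,0]
    - [0,0,0]
  twist:
    - [0,0,0]
    - [0,0,0]
    - [0,0,0]
    - [0,0,0]
    - [0,0,0]
    - [0,0,0]
    - [0,0,0]
    - [0,0,0]
  gripper: [-1,-1,-1,-1,-1,-1,-1,-1]

```text
time: 9.65
tool_pos: [0.5051, 0.0984, 0.3697]
ee_rot: [-3.142, 0.001, 0.205]
wrist_force: [-0.5, -0.1, -2.3]
width: 0.0076
finger_force: 30.0
```

```bash
python3 - <<'E'
from h import *
im=robot.snapshot('wrist'); m=robot.camera_model('wrist'); np.savez('m3.npz',**m)
o=robot.get_obs(); print(o['tool_pos'],o['ee_rot'],o['wrist_force'])
print(brass(im,(280,80,370,180)))
for b in brass(im,(280,80,370,180)): print(toolxy(atz(m,b[2],.136),o))
cv2.imwrite('pics/w3c.png',cv2.resize(im[85:185,270:375,::-1],None,fx=5,fy=5,interpolation=cv2.INTER_CUBIC))
E
```

```text
[0.50494321 0.0983538  0.36982948] [-3.14158093e+00  2.90115224e-04  2.04767402e-01] [ 0.26701786 -0.51717001 -1.85154352]
[(123, [317, 129, 12, 12], [322.47, 134.62]), (319, [316, 154, 16, 26], [324.67, 166.83]), (7, [314, 156, 1, 7], [314.0, 159.0])]
[75.02  1.05]
[56.41  2.3 ]
[60.95 -3.82]
```

View pics/w3c.png

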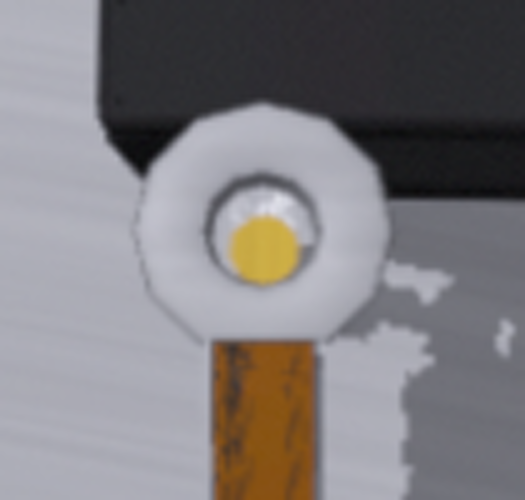

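Looking down through the ring hole, the brass pin is nearly concentric: pin at (322.5,134.6), hole at (322.4,130.3) with parallax. I'll descend gently.

Request:
play_rows:
  translation:
    - [-0.007,0,0.15]
    - [0,0,0.15]
    - [0,0,0.15]
    - [0,0,0.12]
    - [0,0,0.05]
    - [0,0,0]
  twist:
    - [0,0,0]
    - [0,0,0]
    - [0,0,0]
    - [0,0,0]
    - [0,0,0]
    - [0,0,0]
  gripper: [-1,-1,-1,-1,-1,-1]

```text
time: 10.3
tool_pos: [0.5047, 0.0983, 0.3445]
ee_rot: [-3.141, 0.001, 0.205]
wrist_force: [0.4, -0.0, -1.4]
width: 0.0078
finger_force: 30.0
```

Request:
play_rows:
  translation:
    - [0,0,0.04]
    - [0,0,0.04]
    - [0,0,0.04]
    - [0,0,0]
  twist:
    - [0,0,0]
    - [0,0,0]
    - [0,0,0]
    - [0,0,0]
  gripper: [-1,-1,-1,-1]

```text
time: 10.7
tool_pos: [0.5047, 0.0983, 0.34]
ee_rot: [-3.142, 0.0, 0.205]
wrist_force: [-1.3, 0.7, -2.3]
width: 0.0078
finger_force: 30.0
```

Request:
play_rows:
  translation:
    - [0,0,0.04]
    - [0,0,0.04]
    - [0,0,0]
  twist:
    - [0,0,0]
    - [0,0,0]
    - [0,0,0]
  gripper: [-1,-1,-1]

```text
time: 11.0
tool_pos: [0.5047, 0.0983, 0.3368]
ee_rot: [-3.142, 0.001, 0.205]
wrist_force: [0.0, 0.2, -1.6]
width: 0.0078
finger_force: 30.0
```

Request:
play_rows:
  translation:
    - [0,0,0.04]
    - [0,0,0.04]
    - [0,0,0]
  twist:
    - [0,0,0]
    - [0,0,0]
    - [0,0,0]
  gripper: [-1,-1,-1]

```text
time: 11.3
tool_pos: [0.5047, 0.0983, 0.3336]
ee_rot: [-3.142, 0.001, 0.205]
wrist_force: [0.1, 0.5, -3.0]
width: 0.0082
finger_force: 30.0
```

Request:
play_rows:
  translation:
    - [0,0,0.06]
    - [0,0,0.06]
    - [0,0,0.06]
    - [0,0,0.06]
    - [0,0,0]
  twist:
    - [0,0,0]
    - [0,0,0]
    - [0,0,0]
    - [0,0,0]
    - [0,0,0]
  gripper: [-1,-1,-1,-1,-1]

```text
time: 11.8
tool_pos: [0.5046, 0.0983, 0.3237]
ee_rot: [-3.141, 0.001, 0.205]
wrist_force: [-0.1, -0.0, -2.2]
width: 0.0078
finger_force: 30.0
```

Request:
play_rows:
  translation:
    - [0,0,0.03]
    - [0,0,0.02]
    - [0,0,0.02]
    - [0,0,0]
  twist:
    - [0,0,0]
    - [0,0,0]
    - [0,0,0]
    - [0,0,0]
  gripper: [-1,-1,-1,-1]

```text
time: 12.2
tool_pos: [0.5048, 0.0983, 0.3214]
ee_rot: [3.142, 0.0, 0.205]
wrist_force: [0.1, -0.1, -1.2]
width: 0.0082
finger_force: 30.0
```

Request:
play_rows:
  translation:
    - [0,0,0.02]
    - [0,0,0.02]
    - [0,0,0]
  twist:
    - [0,0,0]
    - [0,0,0]
    - [0,0,0]
  gripper: [-1,-1,-1]

```text
time: 12.5
tool_pos: [0.5048, 0.0983, 0.3199]
ee_rot: [3.142, -0.0, 0.205]
wrist_force: [-0.5, -0.1, -2.0]
width: 0.0081
finger_force: 30.0
```

Request:
play_rows:
  translation:
    - [0,0,0.015]
    - [0,0,0]
  twist:
    - [0,0,0]
    - [0,0,0]
  gripper: [-1,-1]

```text
time: 12.7
tool_pos: [0.5048, 0.0983, 0.3197]
ee_rot: [3.141, -0.001, 0.205]
wrist_force: [0.4, -0.3, 0.1]
width: 0.0077
finger_force: 30.0
```

Request:
play_rows:
  translation:
    - [0,0,0.015]
    - [0,0,0]
    - [0,0,0]
  twist:
    - [0,0,0]
    - [0,0,0]
    - [0,0,0]
  gripper: [-1,-1,-1]

```text
time: 13.0
tool_pos: [0.5049, 0.0983, 0.3195]
ee_rot: [3.141, -0.001, 0.205]
wrist_force: [-1.8, 0.4, 3.4]
width: 0.008
finger_force: 30.0
```

Seated: the weight is off the gripper and there is a light upward reaction at the predicted height. Now I'll release to a small opening and rise so the tips clear the station top.

Request:
play_rows:
  translation:
    - [0,0,0]
    - [0,0,0]
    - [0,0,0]
    - [0,0,0]
    - [0,0,-0.1]
    - [0,0,-0.2]
    - [0,0,-0.2]
    - [0,0,0]
  twist:
    - [0,0,0]
    - [0,0,0]
    - [0,0,0]
    - [0,0,0]
    - [0,0,0]
    - [0,0,0]
    - [0,0,0]
    - [0,0,0]
  gripper: [-0.7,-0.5,-0.5,-0.5,-0.5,-0.5,-0.5,-0.5]

```text
time: 13.8
tool_pos: [0.5052, 0.0983, 0.3409]
ee_rot: [3.141, -0.004, 0.205]
wrist_force: [-0.5, 0.4, 0.9]
width: 0.0237
finger_force: 0.0
```

```bash
python3 - <<'E'
from h import *
robot.snapshot('side'); robot.snapshot('wrist')
o=robot.get_obs(); print(o['tool_pos'],o['ee_rot'],o['wrist_force'],o['width'],o['joint_positions'])
for c in ('side','wrist'):
  for n in ('knuckle_foot','door_centre'):
    print(c,n,[(d['score'],[round(float(v),4) for v in d['centre']]) for d in robot.spot_point(n,c) if d['centre'][1]>-.1][:3])
E
```

```text
[0.50487883 0.09832628 0.33940037] [ 3.14141895e+00 -1.40883492e-03  2.04809958e-01] [-0.0210075  -0.49901761 -1.04612786] 0.02353901046164323 [8.20825342e-02 2.96605888e-02 1.56091893e+00 6.86835475e-08
 1.54959363e+00 1.44806902e+00]
side knuckle_foot [(0.68, [0.5788, 0.1096, 0.0297])]
side door_centre [(0.63, [0.5057, 0.0983, 0.0759])]
wrist knuckle_foot []
wrist door_centre []
```

Request:
play_rows:
  translation:
    - [0.005,0.09,0]
    - [0.009,0.187,0]
    - [0.009,0.187,0]
    - [0.009,0.187,0]
    - [0.009,0.187,0]
    - [0.009,0.187,0]
    - [0.009,0.187,0]
    - [0.009,0.187,0]
  twist:
    - [0,0,-0.5]
    - [0,0,-1]
    - [0,0,-1]
    - [0,0,-1]
    - [0,0,-1]
    - [0,0,-1]
    - [0,0,-1]
    - [0,0,-1]
  gripper: [-0.5,-0.5,-0.5,-0.5,-0.5,-0.5,-0.5,-0.5]

```text
time: 14.9
tool_pos: [0.5349, 0.0522, 0.3383]
ee_rot: [-3.141, 0.0, 0.959]
wrist_force: [0.8, 0.8, -0.4]
width: 0.0235
finger_force: 0.1
```

Request:
play_rows:
  translation:
    - [0.009,0.187,0]
    - [0.009,0.187,0]
    - [0.009,0.187,0]
    - [0.009,0.187,0]
    - [0.005,0.131,0]
    - [0.003,0.094,0]
    - [0,0,0]
  twist:
    - [0,0,-1]
    - [0,0,-1]
    - [0,0,-1]
    - [0,0,-1]
    - [0,0,-0.7]
    - [0,0,-0.5]
    - [0,0,0]
  gripper: [-0.5,-0.5,-0.5,-0.5,-0.5,-0.5,-0.5]

```text
time: 15.6
tool_pos: [0.5712, 0.039, 0.3381]
ee_rot: [-3.141, 0.0, 1.474]
wrist_force: [0.5, -0.1, -0.4]
width: 0.0234
finger_force: 0.0
```

```bash
python3 - <<'E'
from h import *
o=robot.get_obs(); print(o['tool_pos'],o['ee_rot'],o['wrist_force'],o['width'])
y=o['ee_rot'][2]; print('hinge in',o['tool_pos'][:2]+.075*np.array([np.cos(y),np.sin(y)]))
im=robot.snapshot('side'); cv2.imwrite('pics/s2.png',cv2.resize(im[120:300,230:470,::-1],None,fx=3,fy=3,interpolation=cv2.INTER_CUBIC))
E
```

```text
[0.57120549 0.0389729  0.33810274] [-3.14075994e+00  1.02532755e-04  1.47447969e+00] [ 0.5246008  -0.0734879  -0.41509805] 0.023433161932912665
hinge in [0.57841808 0.11362529]
```

View pics/s2.png

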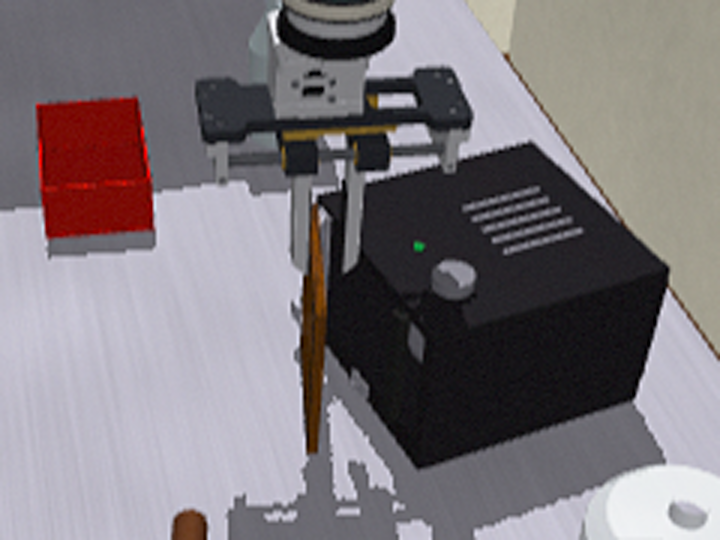

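The crop shows the door hung, at about 25° short of shut, and the finger to its left pushing it. I'll continue the swing.

Request:
play_rows:
  translation:
    - [0.009,0.187,-0.03]
    - [0.009,0.187,0]
    - [0.009,0.187,0]
    - [0,0.06,0]
    - [0,0.05,0]
    - [0,0,0]
  twist:
    - [0,0,-1]
    - [0,0,-1]
    - [0,0,-1]
    - [0,0,0]
    - [0,0,0]
    - [0,0,0]
  gripper: [-0.5,-0.5,-0.5,-0.5,-0.5,-0.5]

```text
time: 16.25
tool_pos: [0.5975, 0.0412, 0.3398]
ee_rot: [-3.141, -0.0, 1.773]
wrist_force: [0.3, 0.0, 0.4]
width: 0.0236
finger_force: 0.0
```

Request:
play_rows:
  translation:
    - [0,0.03,0]
    - [0,0.03,0]
    - [0,0,0]
  twist:
    - [0,0,0]
    - [0,0,0]
    - [0,0,0]
  gripper: [-0.5,-0.5,-0.5]

```text
time: 16.55
tool_pos: [0.6, 0.0416, 0.3399]
ee_rot: [3.141, 0.0, 1.774]
wrist_force: [0.3, 0.3, 0.5]
width: 0.0234
finger_force: 0.0
```

Request:
play_rows:
  translation:
    - [0,0.02,0]
    - [0,0.015,0]
    - [0,0,0]
  twist:
    - [0,0,0]
    - [0,0,0]
    - [0,0,0]
  gripper: [-0.5,-0.5,-0.5]

```text
time: 16.85
tool_pos: [0.6014, 0.0419, 0.3399]
ee_rot: [3.141, 0.0, 1.775]
wrist_force: [0.5, 0.1, 0.3]
width: 0.0237
finger_force: 0.0
```

Request:
play_rows:
  translation:
    - [0,0.015,0]
    - [0,0,0]
    - [0,0,0]
  twist:
    - [0,0,0]
    - [0,0,0]
    - [0,0,0]
  gripper: [-0.5,-0.5,-0.5]

```text
time: 17.15
tool_pos: [0.6019, 0.042, 0.3399]
ee_rot: [3.141, 0.0, 1.775]
wrist_force: [0.7, -0.1, -0.2]
width: 0.0235
finger_force: 0.0
```

Request:
play_rows:
  translation:
    - [0,0.02,0]
    - [0,0,0]
  twist:
    - [0,0,0]
    - [0,0,0]
  gripper: [-0.5,-0.5]

```text
time: 17.35
tool_pos: [0.6028, 0.0422, 0.3399]
ee_rot: [3.141, 0.0, 1.775]
wrist_force: [-0.4, -0.4, 0.4]
width: 0.0235
finger_force: 0.0
```

Request:
play_rows:
  translation:
    - [0,0.02,0]
    - [0,0,0]
  twist:
    - [0,0,0]
    - [0,0,0]
  gripper: [-0.5,-0.5]

```text
time: 17.55
tool_pos: [0.6035, 0.0423, 0.3399]
ee_rot: [3.142, 0.0, 1.775]
wrist_force: [-0.3, 0.2, 0.8]
width: 0.0233
finger_force: 0.0
```

Request:
play_rows:
  translation:
    - [0,0.02,0]
    - [0,0,0]
  twist:
    - [0,0,0]
    - [0,0,0]
  gripper: [-0.5,-0.5]

```text
time: 17.75
tool_pos: [0.604, 0.0425, 0.3399]
ee_rot: [-3.14, -0.0, 1.775]
wrist_force: [-1.6, -0.7, 1.2]
width: 0.0234
finger_force: 1.2
```

Request:
play_rows:
  translation:
    - [0,0.02,0]
    - [0,0,0]
    - [0,0,0]
  twist:
    - [0,0,0]
    - [0,0,0]
    - [0,0,0]
  gripper: [-0.5,-0.5,-0.5]

```text
time: 18.05
tool_pos: [0.6044, 0.0425, 0.3398]
ee_rot: [-3.139, -0.0, 1.775]
wrist_force: [-4.2, -1.1, 3.0]
width: 0.0237
finger_force: 2.6
```

Request:
play_rows:
  translation:
    - [0,0.015,0]
    - [0,0,0]
    - [0,0,0]
  twist:
    - [0,0,0]
    - [0,0,0]
    - [0,0,0]
  gripper: [-0.5,-0.5,-0.5]

```text
time: 18.35
tool_pos: [0.6047, 0.0426, 0.3398]
ee_rot: [-3.137, -0.0, 1.775]
wrist_force: [-6.8, -1.3, 3.7]
width: 0.0234
finger_force: 3.2
```

Firm contact. I'll back off to the centre and rise straight up.

Request:
play_rows:
  translation:
    - [0,-0.1,0]
    - [0,-0.1,0]
    - [0,0,0]
    - [0,0,-0.2]
    - [0,0,-0.5]
    - [0,0,-0.8]
    - [0,0,-0.8]
    - [0,0,0]
  twist:
    - [0,0,0]
    - [0,0,0]
    - [0,0,0]
    - [0,0,0]
    - [0,0,0]
    - [0,0,0]
    - [0,0,0]
    - [0,0,0]
  gripper: [-0.5,-0.5,-0.5,-0.5,-0.5,-0.5,-0.5,-0.5]

```text
time: 19.15
tool_pos: [0.5981, 0.0413, 0.4389]
ee_rot: [3.129, 0.003, 1.775]
wrist_force: [0.8, -0.2, 1.2]
width: 0.0235
finger_force: 0.0
```

```bash
python3 - <<'E'
from h import *
o=robot.get_obs(); print(o['tool_pos'],o['ee_rot'],o['wrist_force'])
a=robot.snapshot('side')[120:300,230:470]; w=robot.snapshot('wrist'); np.savez('m4.npz',**robot.camera_model('wrist')); cv2.imwrite('pics/w4.png',w[:,:,::-1])
for c in ('side','wrist'):
  for n in ('knuckle_foot','door_centre'):
    print(c,n,[(d['score'],[round(float(v),4) for v in d['centre']]) for d in robot.spot_point(n,c) if d['centre'][1]>-.1][:2])
b=cv2.resize(a,(480,360),interpolation=cv2.INTER_CUBIC)
cv2.imwrite('pics/fin.png',np.hstack([b,w[60:420,160:480]])[:,:,::-1])
E
```

```text
[0.59812392 0.04127033 0.43891085] [3.12938292e+00 2.67805553e-03 1.77494793e+00] [ 0.77859664 -0.20669583  1.2359243 ]
side knuckle_foot [(0.61, [0.5778, 0.1149, 0.0276])]
side door_centre [(0.98, [0.596, 0.0395, 0.076])]
wrist knuckle_foot []
wrist door_centre []
```

View pics/fin.png

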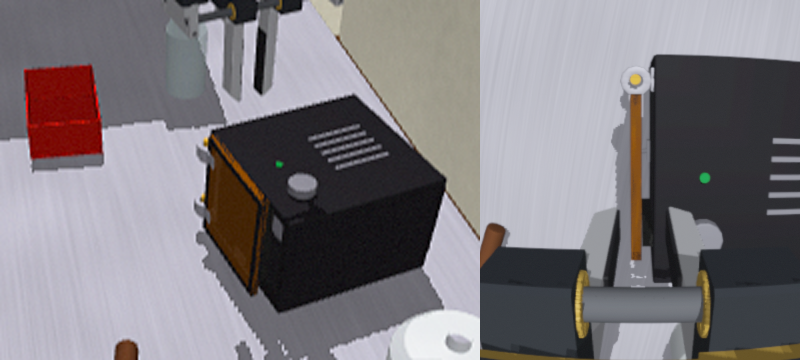

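The door is hung and shut, parallel to the station front, and the gripper is clear. I'll do a quick angle check, then hand in.

```bash
python3 - <<'E'
from h import *
m=dict(np.load('m4.npz')); h=cv2.cvtColor(cv2.imread('pics/w4.png'),cv2.COLOR_BGR2HSV)
P=[]
for y in range(165,310,6):
    x=np.where((h[y,300:335,1]>140)&(h[y,300:335,0]<20))[0]+300
    if len(x)>5: P.append(atz(m,((x[0]+x[-1])/2,y),.15)[:2])
P=np.array(P); v=cv2.fitLine(P.astype(np.float32),cv2.DIST_HUBER,0,.01,.01).ravel()
n=np.array([.979,.2036]); print(len(P),np.degrees(np.arctan2(v[1],v[0]))%180, (P@n).round(4)[[0,len(P)//2,-1]])
E
```

```text
25 101.62262 [0.5885 0.5882 0.5881]
```

```bash
python3 -c "
from bench import robot
print(robot.close_job())"
```

```text
the job is handed in; nothing more can be done
None
```

The amber door from the clamp is hung fully down on both pins and shut against its stop, with the gripper clear; handed in at about 19 s of the 72 s limit, and nothing showed contact with the bin, bottle or cover.

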